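# Pull the parts bin's sloping sash shut with the hook pole

## Task

Take the orange-handled hook pole from its wooden rest, put its hook down into the red ring on the blue sloping sash of the parts bin, and gently pull the sash down the slope until its spring catch clicks and it stays fully shut. Then unhook the pole and lay it back in both notches of its rest as you found it, hook end over the same end and hook down. Move the sash by the hook only, do not force or jerk the ring, do not touch the bin with the robot itself, and leave the other things on the bench where they are.

Things in the scene. Friction and masses are not known exactly. Their poses are not given: they have to be found in the camera images.
- pole: Hook pole, 0.16 kg. Origin mid-grip on its axis, near the centre of mass; x along it to the hook, z up as it lies. Orange box grip, flat sides, 22 mm wide (y), 26 high (z), x = -60 to 50 mm; then a 7 mm steel rod to x = 187, turning down (-z) into a 7 mm prong, axis at x = 195. It may pitch between the fingers if its hook end is pushed across with over 3 to 5 N: grip firmly (50 N).
- hook_tip (a point): Lowest point of the hook's prong, which curls back a little: x = 191, y = 0, z = -33.5 mm in the pole's frame. Axes as the pole's.
- rest: Fixed wooden rest of the pole. Origin on the table under the pole's grip, x along the pole to the hook, z up. Base 220 x 70 x 8 mm, x = -60 to 160. Back support, 16 mm thick at x = -48, carries the grip: notch 34 mm wide, floor 49 mm above the table, cheeks to 69, 56 mm wide over all. The lying pole's origin is 62 mm above this origin, axes alike. Beside the mid-grip there is room for fingers.
- rest_front (a point): Middle of the notch floor of the rest's front support, which carries the rod: x = 140, z = 58.5 mm in the rest's frame; support 12 mm thick, notch 20 mm wide, cheeks to 72.5 mm above the table, 42 mm wide over all.
- unit: Fixed grey parts bin; origin on the table under its middle, front facing its -x, 264 mm wide (y), x = -130 to 104 mm. The front lip is 180 mm high at x = -130; from it the slope rises to +x at 30 degrees from level, 270 mm long, to 315 mm high. Side rails at y = +-124 mm stand 21 mm above the slope. The blue sash slides down between them to cover the lower half.
- ring (a point): Centre of the red ring on the sash. x points straight up the slope, y level across, z out of the slope (30 degrees from upright). The ring lies in this x-y plane: clear hole 27 mm, bar 7 mm thick; red post on its uphill side. The hole is free for 40 mm below. With the pole parallel to the slope and its rod on the ring's downhill bar, the rod's axis is 7 mm above this plane.
- sash (a joint): Travel of the sash down the slope, m; 0 open. Spring and friction resist with 2 to 6 N; let go early, it springs up again. A sprung catch near the end adds 9 to 14 N, then snaps it home against a hard stop, and holds. Catch and stop are adjustable and hidden: shut lies anywhere from 0.092 to 0.114. The ring's mount bears at most 30 N. Prong 10 mm downhill of the ring's centre while pulling.
- carton_big: Brown carton 110 x 80 x 70 mm; origin under its middle. To be left alone.
- carton_white: White box 90 x 50 x 40 mm; origin under its middle. To be left alone.
- screw_jar: Jar 60 mm across, 80 mm high; origin under its middle. To be left alone.
- filter_can: Yellow filter can 72 mm across, 90 mm high; origin under its middle. To be left alone.
- bearing: Steel bearing ring 68 mm across, 18 mm high; origin under its middle. To be left alone.
- driver: Screwdriver lying on the table; origin under its middle. To be left alone.
- pick_tray: Blue open tray 140 x 100 x 45 mm; origin under its middle. To be left alone.
Mind the look-alikes: they are no part of the job. There is more than one size of the rest; the one meant has the size given above.

How it is judged:
On the way, in this order (a step that is already met when the one before it is completed fails the run):
1. the hook is down in the ring (horizontal distance between hook_tip and ring below 0.035 m and x of hook_tip in the frame of ring between -0.018 and 0.014 m and y of hook_tip in the frame of ring between -0.013 and 0.013 m and z of hook_tip in the frame of ring below -0.01 m), for 0.1 s.
2. the hook in the ring has drawn the sash half-way down (value of joint sash above 0.05 m and x of hook_tip in the frame of ring between -0.02 and 0.014 m and y of hook_tip in the frame of ring between -0.013 and 0.013 m and z of hook_tip in the frame of ring below -0.008 m), for 0.05 s.
3. the sash is drawn down to its catch (value of joint sash above 0.087 m), for 0.3 s.
At the end, for the whole second after the job is handed in: The sash stays down in its catch by itself (joint at least 0.087 m; uncaught, it springs up), and the released pole lies still in both notches of its rest: within 15 mm along, 9 mm across and 7 mm in height of its place, parallel within 0.08 rad, hook down (value of joint sash between 0.087 and 0.118 m and x of pole in the frame of rest between -0.015 and 0.015 m and y of pole in the frame of rest between -0.009 and 0.009 m and z of pole in the frame of rest between 0.055 and 0.068 m and angle between the x axis of pole and the x axis of rest, either way round below 0.08 rad and angle between pole's own z axis and vertical below 0.15 rad and linear speed of pole below 0.02 m/s and contact force between the fingers and pole below 0.1 N); the robot touches nothing.
It fails at once if the pole pressed or pulled on the bin or its ring with more than 30 N (contact force between pole and unit above 30 N).
It fails at once if the robot itself touched the bin or sash (contact force between any of the fingers, the arm and unit above 2 N).
It fails at once if a bystander was moved more than 25 mm (distance of any of carton_big, carton_white, screw_jar, filter_can, bearing, driver, pick_tray from where it was at the start of the episode above 0.025 m).
It also fails if it takes over 72 s, if anything falls off the work surface, if the arm or the gripper's body presses on something with over 40 N, if the wrist force passes 120 N, or if a joint passes its speed limit or range.

## Robot

A 6-joint arm with a two-finger parallel gripper is mounted at the origin on the work surface. World frame = base frame: x ahead of the robot, y to its left, z up, the work surface at z = 0. Lengths are in m, angles in rad, forces in N, time in s.
With the tool pointing down it reaches from about 0.3 to 0.875 m from the base axis. Payload 6.4 kg.
Tool frame: the origin (TCP) lies on the front face of the gripper's body, between the roots of the fingers; the fingertips stand 73 mm ahead of it and the grasp point (between the pads) lies ctrl.pinch_z ahead of it (ctrl.pinch_z is the distance from the TCP to the grasp point, in m); z points along the fingers, x is the direction in which the jaws open and shut, and the axes are right-handed (so a half turn about z gives the same grasp; the last joint's range is limited). The gripper opens to 85 mm and grips with 20 to 120 N. Pads are 22 mm wide; open, the fingers measure 114 mm over their backs; the gripper's body (76 mm by 85 mm) begins 54 mm behind the grasp point. The pads swing forward as they close: fully open they stand 13 mm farther back than shut.
Start: joints at [1.128, 0.181, 1.607, -0, 1.354, -0.206], TCP at [0.135, 0.559, 0.304] pointing down, gripper open.
Joint ranges: [-2.99, 2.99], [-0.89, 2.07], [0.3, 2.58], [-1.14, 4.28], [0, 2.63], [-3.12, 3.12]. Speed limits (rad/s): [2.57, 2.57, 3.01, 3.14, 3.14, 3.14].

## Interface

Orientations are given as a unit quaternion [w, x, y, z].
In Python, from bench import ctrl gives the robot as it stands.
- The arm moves only by the tool move_arm, never from a script. Its argument "rows" is text: rows parted by semicolons, each of 7 numbers parted by spaces: the shift along the tool's x, y, z in cm, then the turn, a rotation vector about the tool's x, y, z in degrees, then the opening, from 0 (shut) to 1 (fully open). In form: x y z rx ry rz grip; .... A call has 1 to 20 rows; each row shifts and turns the commanded pose from where the row before left it, along the tool's axes as they then stand; what a row does not reach is not made up. A row lasts 1/10 s, in which the tool goes at most 50 mm and 8.59 degrees, less where a joint would pass 70% of its speed; a pose out of reach is approached as far as the arm can. A call with a gripper value outside its range is refused whole. The fingers move at their own pace and stop on an object; the grip force is fixed at half the most. Time passes only in rows, so rows that do not move let the fingers close. It gives the time, the measured TCP pose, the force and the opening at its end, in the units of the state.
- ctrl.get_obs(): the state, without advancing time (a new reading comes with each control period).
- ctrl.camera(name): name is "scene" or "top" or "wrist"; returns a dict with "color" (400x640x3 uint8, blue, green, red), "fx", "fy", "cx", "cy" (pixels), "rvec" (rotation vector, rad) and "tvec" (3), from world to camera coordinates, as OpenCV has them. Camera axes: x right, y down, z forward; pixel columns grow to the right and rows downward; lengths in m; the calibration is good to about 2 mm. A picture is of the moment at which its call begins. There is no depth.
- ctrl.hand_in(): hands the job in, once; it reports no verdict.
Trained networks look in the newest picture that a camera, given by its name, has taken for a name from the list of things; names that differ only in an ending like _2 or _b are one class to them, and where a whole thing is asked for, a point or a joint stands for the part that bears it (a point fixed in the world has none). Each returns a list of dicts, best first, with "confidence" (0 to 1); they miss things now and then, are a little off and sometimes report something else, mostly with a low value. They report only what shows in the picture. A call takes as long as a camera call. They do not tell look-alikes from the thing itself.
- ctrl.look_for(camera, query): "bbox" ([left, top, right, bottom] in pixels, round what is visible of it).
- ctrl.trace(camera, query): "region" (400x640 bool, what is visible of it) and "bbox" ([left, top, right, bottom] in pixels, round what is visible of it).
The state is a dict: "time_s": time; "q": joint angles; "dq": joint speeds; "joint_efforts": joint torques, N m; "eef_pos": TCP position; "eef_rot": TCP orientation; "wrist_force": force on the tool from outside, world axes, zero at the start; "torque": the same for the moment, N m; "opening": opening from 0.0 (shut) to 1.0 (fully open).
Only numpy, scipy, OpenCV 4.12 (cv2) and the standard library are available. Lean on these libraries where they do the work, as an engineer would, in place of code of your own. Each camera call takes 0.05 s, during which the arm holds its last target.

## Working session

There is one attempt and no reset: what is moved stays moved. The work goes in short steps, Python scripts to look and compute and a tool call to move; the robot and the scene stay as the last step left them, time stands still between calls to the robot, and variables do not carry over. Pictures are saved under pics/ and viewed, and the job is handed in when it is done.

Besides the shell and the picture viewer there is one more tool, called after "Call:" as a command line: name --argument value ..., lists and objects as JSON in quotes. move_arm: Moves the arm, as the interface text tells. Its arguments: {"type":"object","properties":{"rows":{"type":"string"}},"required":["rows"]}

```bash
ls; mkdir -p pics
cat > h.py <<'E'
import numpy as np, cv2
from bench import ctrl
from scipy.spatial.transform import Rotation as R
def cam(n,save=None):
    c=ctrl.camera(n)
    if save: cv2.imwrite('pics/'+save,c['color'])
    return c
def K(c): return np.array([[c['fx'],0,c['cx']],[0,c['fy'],c['cy']],[0,0,1.]])
def ray(c,uv):
    Rm=cv2.Rodrigues(np.array(c['rvec'],float))[0]; t=np.array(c['tvec'],float).ravel()
    d=Rm.T@np.array([(uv[0]-c['cx'])/c['fx'],(uv[1]-c['cy'])/c['fy'],1]); return -Rm.T@t,d
def atz(c,uv,z):
    o,d=ray(c,uv); return o+d*(z-o[2])/d[2]
def proj(c,P):
    return cv2.projectPoints(np.atleast_2d(np.array(P,float)),np.array(c['rvec'],float),np.array(c['tvec'],float),K(c),None)[0].reshape(-1,2)
def tri(cs,uvs):
    A=np.zeros((3,3));b=np.zeros(3)
    for c,uv in zip(cs,uvs):
        o,d=ray(c,uv);d/=np.linalg.norm(d);M=np.eye(3)-np.outer(d,d);A+=M;b+=M@o
    return np.linalg.solve(A,b)
E
python3 - <<'E'
from h import *
o=ctrl.get_obs();print({k:np.round(v,4).tolist() for k,v in o.items()},ctrl.pinch_z)
for n in ['scene','top','wrist']:
    c=cam(n,n+'0.png');print(n,-cv2.Rodrigues(np.array(c['rvec']))[0].T@np.array(c['tvec']).ravel(),c['fx'],c['cx'],c['cy'])
    for q in ['pole','rest','ring','unit','hook_tip','sash']:
        for d in ctrl.look_for(n,q): print(q,np.round(d['bbox'],0),round(d['confidence'],2))
E
```

```text
pics
{'time_s': 0.0, 'q': [1.1277, 0.1815, 1.608, -0.0, 1.3538, -0.2063], 'dq': [0.0004, 0.0014, -0.0009, -0.0031, 0.0015, -0.0012], 'joint_efforts': [-0.0002, -44.489, -35.1324, -0.0002, 0.0094, -0.0], 'eef_pos': [0.1347, 0.5586, 0.303], 'eef_rot': [0.0004, 0.7857, 0.6186, -0.0008], 'wrist_force': [0.8276, 0.3339, -0.732], 'torque': [-0.0251, -0.038, -0.0151], 'opening': 0.9987} 0.0539
scene [ 1.27191607 -0.4165767   1.03066113] 410.8651566675188 315.93919449624536 196.04436954585918
pole [266. 215. 343. 256.] 0.61
rest [265. 213. 333. 269.] 0.92
rest [146. 213. 196. 247.] 0.67
ring [431. 120. 504. 191.] 0.92
unit [382. 107. 520. 262.] 0.71
unit [266. 213. 331. 268.] 0.65
unit [428. 119. 508. 190.] 0.46
hook_tip [268. 216. 341. 252.] 0.91
hook_tip [268. 214. 335. 269.] 0.71
hook_tip [430. 120. 501. 192.] 0.46
sash [428. 119. 507. 192.] 0.92
top [ 0.39560062 -0.14791702  1.39017784] 398.6382553827227 317.7336293798049 197.11373507662523
pole [321. 182. 359. 237.] 0.89
pole [184. 241. 210. 267.] 0.34
rest [424. 242. 468. 288.] 0.85
rest [311. 180. 363. 238.] 0.7
ring [408. 215. 432. 232.] 0.73
ring [141. 135. 200. 218.] 0.62
unit [131. 125. 249. 230.] 0.74
unit [141. 135. 199. 219.] 0.21
hook_tip [313. 175. 362. 236.] 0.72
sash [140. 132. 203. 220.] 0.98
sash [242. 228. 295. 250.] 0.74
wrist [0.06791892 0.57556058 0.37293983] 306.1609294763471 313.64920071873286 200.05433981605756
```

Run:
```python
import cv2
a=cv2.imread('pics/scene0.png');cv2.imwrite('pics/s1.png',cv2.resize(a[80:300,120:540],None,fx=1.9,fy=1.9,interpolation=2))
a=cv2.imread('pics/top0.png');cv2.imwrite('pics/t1.png',cv2.resize(a[100:310,100:480],None,fx=2.1,fy=2.1,interpolation=2))
```

```text
(no output)
```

View pics/s1.png

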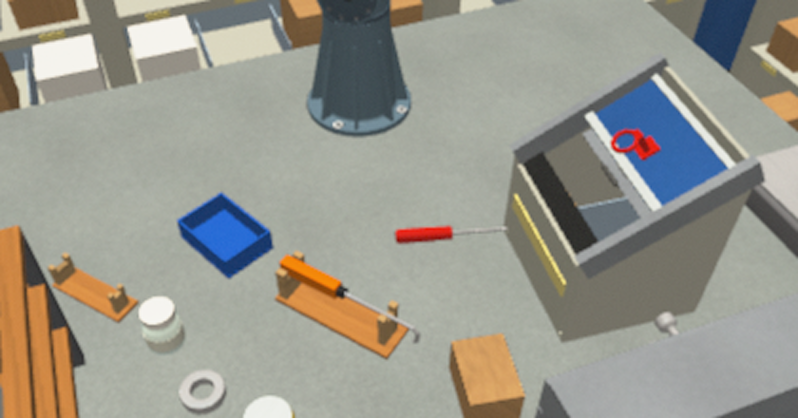

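View pics/t1.png

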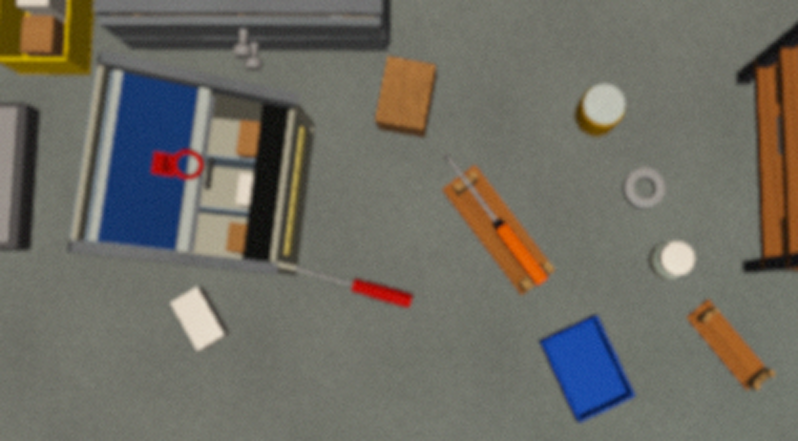

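Run:
```python
import cv2
a=cv2.imread('pics/top0.png');cv2.imwrite('pics/t2.png',cv2.resize(a[115:245,125:265],None,fx=5,fy=4.6,interpolation=2) if 0 else cv2.resize(a[120:240,125:260],None,fx=5,fy=5,interpolation=2))
cv2.imwrite('pics/t3.png',cv2.resize(a[165:245,300:370],None,fx=7,fy=7,interpolation=2))
a=cv2.imread('pics/scene0.png');cv2.imwrite('pics/s2.png',cv2.resize(a[100:220,375:535],None,fx=5,fy=5,interpolation=2))
a=cv2.imread('pics/scene0.png');cv2.imwrite('pics/s3.png',cv2.resize(a[205:275,255:350],None,fx=8,fy=8,interpolation=2))
from h import *
c=cam('top');s=cam('scene')
for u in [(313,175),(338,208.6),(358.6,232.4)]: print(atz(c,u,.062))
print(atz(c,(190,178),.27))
m=cv2.inRange(cv2.cvtColor(c['color'],40),(0,200,90),(3,255,255))
for cc in (c,s):
    h=cv2.cvtColor(cc['color'],cv2.COLOR_BGR2HSV)
    m=((h[...,0]<5)|(h[...,0]>174))&(h[...,1]>170)&(h[...,2]>90)
    n,l,st,ce=cv2.connectedComponentsWithStats(m.astype('u1'))
    for i in range(1,n):
        if st[i,4]>15: print('red',st[i],ce[i])
    m=((h[...,0]>=5)&(h[...,0]<16))&(h[...,1]>200)&(h[...,2]>150)
    n,l,st,ce=cv2.connectedComponentsWithStats(m.astype('u1'))
    for i in range(1,n):
        if st[i,4]>15: print('or',st[i],ce[i])
```

```text
[ 0.62789473 -0.1302089   0.062     ]
[ 0.51439171 -0.21446977  0.062     ]
[ 0.43539685 -0.28274497  0.062     ]
[0.58131333 0.21705199 0.27      ]
red [173 172  23  13 138] [181.13768116 177.75362319]
red [268 233  28  13 170] [281.78823529 239.18823529]
or [337 204  23  31 262] [347.87022901 219.73282443]
red [442 148  25  16 161] [456.0310559  155.63975155]
red [329 200  29   7 174] [342.60344828 202.93678161]
or [268 215  31  18  50] [282.14 225.16]
```

View pics/t2.png

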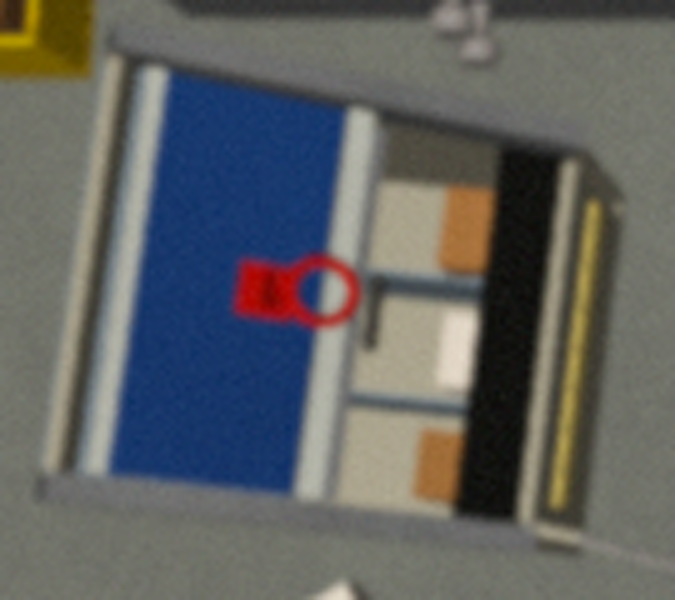

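View pics/t3.png

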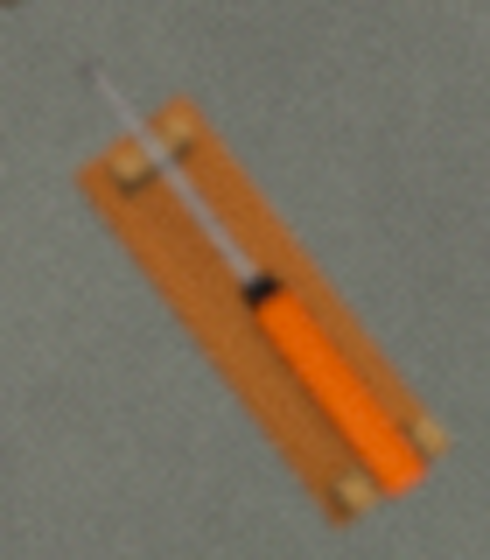

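View pics/s2.png

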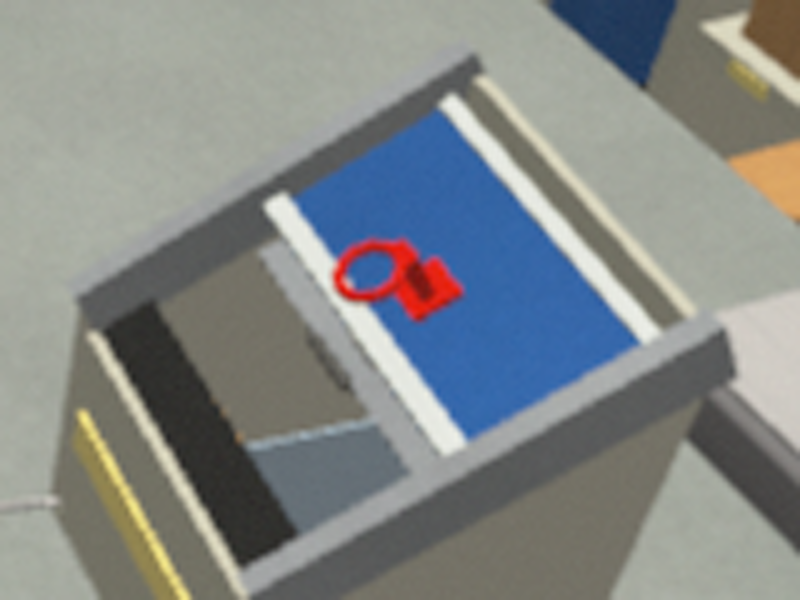

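View pics/s3.png

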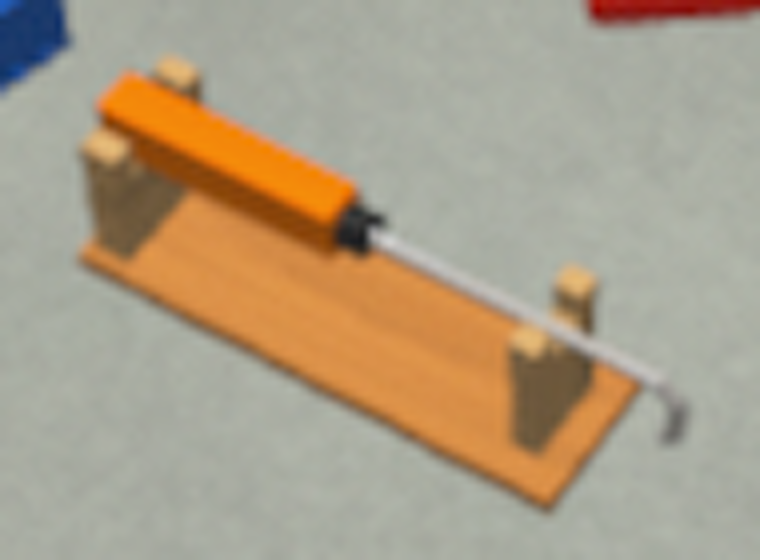

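```bash
cat > fit.py <<'E'
from h import *
from scipy.optimize import least_squares
c=cam('top');s=cam('scene')
def T(uz,f,ox,oy): return [ox+(uz[0]+.5)/f-.5, oy+(uz[1]+.5)/f-.5]
t2=lambda *u:T(u,5,125,120); t3=lambda *u:T(u,7,300,165); s2=lambda *u:T(u,5,375,100); s3=lambda *u:T(u,8,255,205)
def pts(p,P): 
    return R.from_euler('z',p[2]).apply(P)+[p[0],p[1],0]
# rest
obs=[(c,t3(78,175),(.16,.035,.008)),(c,t3(185,95),(.16,-.035,.008)),(c,t3(448,440),(-.06,-.035,.008)),(c,t3(342,525),(-.06,.035,.008)),
(s,s3(548,508),(.16,-.035,.004)),(s,s3(640,383),(.16,.035,.008)),(s,s3(80,256),(-.06,-.035,.004)),
(c,t3(88,70),(.197,0,.060)),(s,s3(672,440),(.192,0,.029))]
def res(p): return np.concatenate([proj(cc,pts(p,np.array([q])))[0]-uv for cc,uv,q in obs])
r=least_squares(res,[.47,-.25,.65]);print('rest',r.x,np.degrees(r.x[2]));print(r.fun.reshape(-1,2).round(1).tolist())
ring=tri([c,s],[t2(322,292),s2(373,270)]);print('ring',ring,proj(c,ring)-t2(322,292),proj(s,ring)-s2(373,270))
# lines
for a,b in [((380,112),(325,498)),((350,108),(295,490)),((165,70),(108,470)),((575,160),(522,520)),((150,68),(85,470))]:
    A=atz(c,t2(*a),.26);B=atz(c,t2(*b),.26);d=A-B;print('yaw',np.degrees(np.arctan2(d[1],d[0]))+90)
for a,b in [((290,195),(465,440)),((440,97),(655,345)),((90,335),(240,592))]:
    z=.2 if a[0]==90 else .26
    A=atz(s,s2(*a),z);B=atz(s,s2(*b),z);d=B-A;d*=np.sign(d[0]);print('yaw s',np.degrees(np.arctan2(d[1],d[0]))+90)
E
python3 fit.py
```

```text
rest [ 0.47922056 -0.24498839  0.64492143] 36.9512762756475
[[-0.3, -0.1], [0.5, -0.5], [1.0, 0.6], [0.0, 0.6], [-0.1, -0.2], [0.7, -1.7], [-0.3, -0.0], [-0.2, -2.0], [-0.0, -0.1]]
ring [0.57881825 0.21500331 0.28616374] [[-0.14386508 -0.07001792]] [[-0.1604663   0.03411789]]
yaw 84.28285404601947
yaw 84.30237708853296
yaw 85.02131818158583
yaw 83.34740245409274
yaw 84.01165993601279
yaw s 83.8311252959734
yaw s 84.66354860870817
yaw s 84.5661015489668
```

```bash
cat >> h.py <<'E'
REST=np.array([0.4792,-0.2450,0.6449])
def toolR(yaw,pitch=0):
    # pole axes: x horizontal yaw, pitched up by pitch
    P=R.from_euler('z',yaw)*R.from_euler('y',-pitch)
    m=P.as_matrix(); return R.from_matrix(np.c_[-m[:,1],-m[:,0],-m[:,2]])
def cur():
    o=ctrl.get_obs();q=o['eef_rot'];return np.array(o['eef_pos']),R.from_quat([q[1],q[2],q[3],q[0]])
def plan(p1,R1,N,grip,p0=None,R0=None,ease=True,dec=2):
    if p0 is None:p0,R0=cur()
    w=(R0.inv()*R1).as_rotvec(); cp,cR=np.array(p0),R0; rows=[]
    for i in range(1,N+1):
        f=i/N
        if ease: f=f*f*(3-2*f)
        tp=p0+f*(np.array(p1)-p0); tR=R0*R.from_rotvec(w*f)
        d=np.round(cR.inv().apply(tp-cp)*100,dec); rv=np.round(np.degrees((cR.inv()*tR).as_rotvec()),1)
        rows.append(' '.join(f'{v:g}' for v in [*(d+0.0),*(rv+0.0),grip]))
        cp=cp+cR.apply(d/100); cR=cR*R.from_rotvec(np.radians(rv))
    print('; '.join(rows)); print('end',cp.round(4),'err',(cp-p1).round(4),np.degrees((cR.inv()*R1).magnitude()).round(2))
    return cp,cR
E
python3 - <<'E'
from h import *
p,r=cur();c=cam('wrist')
o,_=ray(c,(0,0));print('cam in tool',r.inv().apply(o-p)); print(r.inv().apply(ray(c,(c['cx'],c['cy']))[1]))
a=np.array([.36,.1,.42]) ; R1=toolR(REST[2])
print(R1.as_matrix().round(2))
# single plan
plan(np.array([REST[0],REST[1],.30]),R1,20,1,p0=p+[0,0,.0],R0=r,ease=False)
E
```

```text
cam in tool [ 0.00041598 -0.06900028 -0.06902147]
[-3.37304987e-04  2.69561866e-01  9.62983015e-01]
[[ 0.6 -0.8 -0. ]
 [-0.8 -0.6  0. ]
 [ 0.   0.  -1. ]]
-3.5 2.62 0.02 0 0 6.5 1; -3.19 2.99 0.02 0 0 6.4 1; -2.83 3.34 0.02 0 0 6.5 1; -2.44 3.63 0.02 0 0 6.5 1; -2 3.88 0.02 0 0 6.5 1; -1.56 4.09 0.02 0 0 6.4 1; -1.09 4.23 0.02 0 0 6.5 1; -0.61 4.33 0.02 0 0 6.5 1; -0.11 4.38 0.02 0 0 6.5 1; 0.39 4.35 0.01 0 0 6.4 1; 0.87 4.29 0.02 0 0 6.5 1; 1.35 4.16 0.02 0 0 6.5 1; 1.81 3.98 0.02 0 0 6.5 1; 2.24 3.75 0.02 0 0 6.4 1; 2.66 3.48 0.02 0 0 6.5 1; 3.03 3.15 0.02 0 0 6.5 1; 3.36 2.79 0.02 0 0 6.5 1; 3.67 2.39 0.02 0 0 6.4 1; 3.9 1.97 0.02 0 0 6.5 1; 4.1 1.51 0.02 0 0 6.5 1
end [ 0.4792 -0.245   0.3   ] err [-0.  0. -0.] 0.02
```

Call:
move_arm --rows "0 0 -3 0 0 0 1; 0 0 -4 0 0 0 1; -3.5 2.62 0 0 0 6.5 1; -3.19 2.99 0 0 0 6.4 1; -2.83 3.34 0 0 0 6.5 1; -2.44 3.63 0 0 0 6.5 1; -2 3.88 0 0 0 6.5 1; -1.56 4.09 0 0 0 6.4 1; -1.09 4.23 0 0 0 6.5 1; -0.61 4.33 0 0 0 6.5 1; -0.11 4.38 0 0 0 6.5 1; 0.39 4.35 0 0 0 6.4 1; 0.87 4.29 0 0 0 6.5 1; 1.35 4.16 0 0 0 6.5 1; 1.81 3.98 0 0 0 6.5 1; 2.24 3.75 0 0 0 6.4 1; 2.66 3.48 0 0 0 6.5 1; 3.03 3.15 0 0 0 6.5 1; 3.36 2.79 0 0 0 6.5 1; 3.67 2.39 0 0 0 6.4 1"

```text
time_s: 3.3
eef_pos: [0.4452, -0.1666, 0.374]
eef_rot: [-0.0, 0.939, -0.345, 0.0]
wrist_force: [1.4, 0.7, 0.3]
opening: 1.001
```

Run:
```python
from h import *
p,r=cur();print(p,ctrl.get_obs()['q'])
plan(np.array([REST[0],REST[1],.22]),toolR(REST[2]),7,1)
```

```text
[ 0.44520072 -0.16655951  0.37402849] [-6.08531308e-01 -1.02889244e-01  1.75884979e+00  1.81882159e-04
  1.48505568e+00  9.60295705e-02]
0.42 0.21 0.85 0 0 0.7 1; 1.11 0.53 2.2 0 0 1.8 1; 1.52 0.67 3.01 0 0 2.5 1; 1.7 0.66 3.28 0 0 2.7 1; 1.58 0.53 3.01 0 0 2.5 1; 1.17 0.33 2.2 0 0 1.8 1; 0.46 0.12 0.86 0 0 0.7 1
end [ 0.4792 -0.245   0.22  ] err [-0.  0. -0.] 0.04
```

Call:
move_arm --rows "0.42 0.21 0.85 0 0 0.7 1; 1.11 0.53 2.2 0 0 1.8 1; 1.52 0.67 3.01 0 0 2.5 1; 1.7 0.66 3.28 0 0 2.7 1; 1.58 0.53 3.01 0 0 2.5 1; 1.17 0.33 2.2 0 0 1.8 1; 0.46 0.12 0.86 0 0 0.7 1; 0 0 0 0 0 0 1"

```text
time_s: 4.1
eef_pos: [0.4786, -0.2422, 0.2186]
eef_rot: [-0.0, 0.896, -0.444, -0.001]
wrist_force: [-0.9, -0.8, 0.2]
opening: 1.001
```

Run:
```python
from h import *
p,r=cur();print(p,(r.inv()*toolR(REST[2])).magnitude())
c=cam('wrist','w1.png')
im=c['color'].copy()
def P(q): return R.from_euler('z',REST[2]).apply(np.array(q))+[REST[0],REST[1],0]
def poly(qs,col):
    u=proj(c,P(qs)).astype(int); cv2.polylines(im,[u.reshape(-1,1,2)],True,col,1)
poly([(.16,.035,.008),(.16,-.035,.008),(-.06,-.035,.008),(-.06,.035,.008)],(0,255,0))
poly([(.05,.011,.075),(.05,-.011,.075),(-.06,-.011,.075),(-.06,.011,.075)],(255,0,0))
poly([(.05,0,.0655),(.19,0,.0655)],(255,0,255))
cv2.imwrite('pics/w1o.png',im)
```

```text
[ 0.4785947  -0.24219497  0.21860033] 0.006299595691277306
```

View pics/w1o.png

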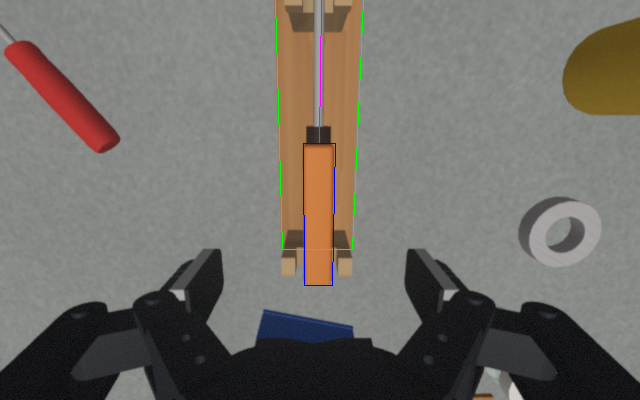

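Run:
```python
from h import *
plan(np.array([REST[0],REST[1],.115]),toolR(REST[2]),8,1)
```

```text
0.01 0.01 0.45 0 0 0 1; 0.03 0.01 1.19 0 0 0.1 1; 0.03 0.03 1.68 0 0 0 1; 0.05 0.03 1.93 0 0 0.1 1; 0.04 0.02 1.92 0 0 0 1; 0.04 0.03 1.68 0 0 0.1 1; 0.03 0.02 1.19 0 0 0 1; 0.01 0 0.45 0 0.1 0 1
end [ 0.4792 -0.245   0.115 ] err [ 0. -0.  0.] 0.07
```

Call:
move_arm --rows "0.01 0.01 0.45 0 0 0 1; 0.03 0.01 1.19 0 0 0.1 1; 0.03 0.03 1.68 0 0 0 1; 0.05 0.03 1.93 0 0 0.1 1; 0.04 0.02 1.92 0 0 0 1; 0.04 0.03 1.68 0 0 0.1 1; 0.03 0.02 1.19 0 0 0 1; 0.01 0 0.45 0 0 0 1; 0 0 0 0 0 0 1"

```text
time_s: 5.05
eef_pos: [0.4792, -0.2454, 0.1145]
eef_rot: [-0.0, 0.895, -0.447, -0.0]
wrist_force: [-0.6, 0.1, 0.2]
opening: 0.998
```

Run:
```python
from h import *
p,r=cur();print(p,(r.inv()*toolR(REST[2])).as_rotvec(),ctrl.pinch_z)
```

```text
[ 0.47924768 -0.24540839  0.1145394 ] [ 0.0001525   0.00073435 -0.00014831] 0.0539
```

Call:
move_arm --rows "0 0 0 0 0 0 0.6; 0 0 0 0 0 0 0.3; 0 0 0 0 0 0 0; 0 0 0 0 0 0 0; 0 0 0 0 0 0 0; 0 0 0 0 0 0 0; 0 0 0 0 0 0 0; 0 0 0 0 0 0 0"

```text
time_s: 5.85
eef_pos: [0.4797, -0.2459, 0.1154]
eef_rot: [0.0, 0.895, -0.447, 0.0]
wrist_force: [-1.4, 0.9, 5.6]
opening: 0.25
```

Run:
```python
from h import *
o=ctrl.get_obs();print(o['opening'],o['wrist_force'],o['eef_pos'],ctrl.pinch_z)
c=cam('wrist','w2.png')
```

```text
0.24984345233275015 [-1.36397582  0.94430703  5.59000621] [ 0.47972249 -0.2459003   0.11541402] 0.0539
```

View pics/w2.png

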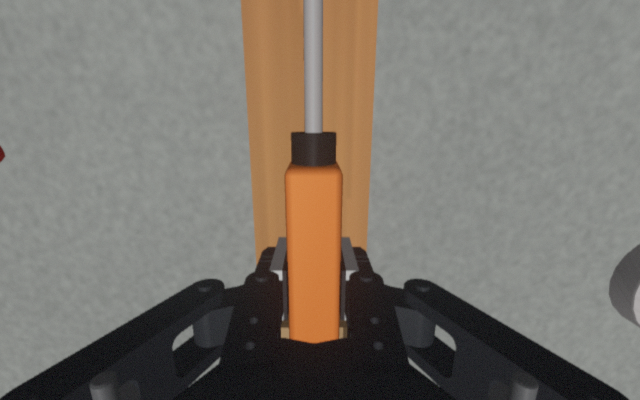

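```bash
cat >> h.py <<'E'
RING=np.array([0.5788,0.2150,0.2862]); UY=np.radians(84.4)
RR=R.from_euler('z',UY)*R.from_euler('y',-np.pi/6)   # ring frame
G=np.array([0,0,.0534]) # pole origin in tool frame
def tcp_for_prong(off,ring=RING,Rt=None):
    """TCP so that pole point (0.195,0,0) (rod/prong axis) is at ring + RR*off"""
    Rt=toolR(UY,np.pi/6) if Rt is None else Rt
    Rp=RR
    origin=ring+RR.apply(off)-Rp.apply([.195,0,0])
    return origin-Rt.apply(G),Rt
E
python3 - <<'E'
from h import *
c=cam('top')
T=lambda u:[125+(u[0]+.5)/5-.5,120+(u[1]+.5)/5-.5]
for a in [(575,160),(548,340),(524,520)]:
    L=atz(c,T(a),.18); d=(RING-L); u=np.array([np.cos(UY),np.sin(UY)]); x=d[:2]@u; yy=d[:2]@[-u[1],u[0]]
    print(L,x,yy, (RING[2]-.18-x*np.tan(np.pi/6))*np.cos(np.pi/6), 'along',x/np.cos(np.pi/6))
p,r=cur(); print('lift')
p1,r1=plan(p+[0,0,.2],r,10,0)
print('transit')
t,Rt=tcp_for_prong([0,0,.10]); print(t)
plan(t,Rt,16,0,p0=p+[0,0,.2],R0=r)
E
```

```text
[0.67975831 0.09612812 0.18      ] 0.10845275147362829 0.11207633915694265 0.03774552214509327 along 0.12523045051530973
[0.56703182 0.10958236 0.18      ] 0.10606289572769967 -0.0014250554965382725 0.03894045001805757 along 0.12247088279883722
[0.45670268 0.12093119 0.18      ] 0.10553446813810732 -0.11233509006455268 0.03920466381285374 along 0.12186070717664048
lift
0 0 -0.56 0 0 0 0; 0 0 -1.52 0 0 0 0; 0 0 -2.24 0 0 0 0; 0.01 0 -2.72 0 0 0 0; 0 0 -2.96 0 0 0 0; 0 0 -2.96 0 0 0 0; 0 0 -2.72 0 0 0 0; 0.01 0 -2.24 0 0 0 0; 0 0 -1.52 0 0 0 0; 0 0 -0.56 0 0 0 0
end [ 0.4797 -0.2459  0.3154] err [-0. -0.  0.] 0.0
transit
[ 0.55483608 -0.02940292  0.3215483 ]
-0.14 -0.21 -0.01 0.3 -0.1 -0.5 0; -0.4 -0.61 -0.01 0.9 -0.4 -1.5 0; -0.6 -0.96 -0.01 1.4 -0.7 -2.3 0; -0.73 -1.27 0.03 1.8 -0.7 -2.9 0; -0.78 -1.55 0.1 2.2 -1 -3.5 0; -0.76 -1.77 0.19 2.3 -1 -4 0; -0.67 -1.94 0.29 2.6 -1.2 -4.1 0; -0.55 -2.02 0.41 2.6 -1.1 -4.4 0; -0.38 -2.05 0.51 2.7 -1.2 -4.3 0; -0.2 -1.97 0.59 2.5 -1.1 -4.2 0; -0.05 -1.83 0.63 2.4 -1.1 -3.9 0; 0.08 -1.61 0.64 2.2 -0.9 -3.5 0; 0.15 -1.33 0.59 1.8 -0.8 -3 0; 0.18 -1.01 0.48 1.4 -0.6 -2.2 0; 0.15 -0.63 0.33 0.9 -0.4 -1.5 0; 0.06 -0.22 0.12 0.3 -0.2 -0.5 0
end [ 0.5549 -0.0294  0.3215] err [ 0. -0. -0.] 0.05
```

Call:
move_arm --rows "0 0 -0.56 0 0 0 0; 0 0 -1.52 0 0 0 0; 0 0 -2.24 0 0 0 0; 0.01 0 -2.72 0 0 0 0; 0 0 -2.96 0 0 0 0; 0 0 -2.96 0 0 0 0; 0 0 -2.72 0 0 0 0; 0.01 0 -2.24 0 0 0 0; 0 0 -1.52 0 0 0 0; 0 0 -0.56 0 0 0 0; 0 0 0 0 0 0 0"

```text
time_s: 7.05
eef_pos: [0.4795, -0.2458, 0.3152]
eef_rot: [0.0, 0.895, -0.447, 0.0]
wrist_force: [0.2, -0.4, -1.1]
opening: 0.246
```

Call:
move_arm --rows "-0.14 -0.21 -0.01 0.3 -0.1 -0.5 0; -0.4 -0.61 -0.01 0.9 -0.4 -1.5 0; -0.6 -0.96 -0.01 1.4 -0.7 -2.3 0; -0.73 -1.27 0.03 1.8 -0.7 -2.9 0; -0.78 -1.55 0.1 2.2 -1 -3.5 0; -0.76 -1.77 0.19 2.3 -1 -4 0; -0.67 -1.94 0.29 2.6 -1.2 -4.1 0; -0.55 -2.02 0.41 2.6 -1.1 -4.4 0; -0.38 -2.05 0.51 2.7 -1.2 -4.3 0; -0.2 -1.97 0.59 2.5 -1.1 -4.2 0; -0.05 -1.83 0.63 2.4 -1.1 -3.9 0; 0.08 -1.61 0.64 2.2 -0.9 -3.5 0; 0.15 -1.33 0.59 1.8 -0.8 -3 0; 0.18 -1.01 0.48 1.4 -0.6 -2.2 0; 0.15 -0.63 0.33 0.9 -0.4 -1.5 0; 0.06 -0.22 0.12 0.3 -0.2 -0.5 0; 0 0 0 0 0 0 0"

```text
time_s: 8.75
eef_pos: [0.5547, -0.0293, 0.3208]
eef_rot: [-0.259, 0.965, -0.047, 0.012]
wrist_force: [-0.1, -0.0, -0.9]
opening: 0.246
```

Run:
```python
from h import *
p,r=cur();t,Rt=tcp_for_prong([0,0,.10]);print(p-t,(r.inv()*Rt).as_rotvec(),ctrl.get_obs()['wrist_force'])
for n in ['top','scene']:
    c=cam(n)
    im=c['color'].copy()
    Pp=lambda q: RR.apply(np.array(q)-[.195,0,0])+RING+RR.apply([0,0,.1])
    sc=6; x0,y0=(165,150) if n=='top' else (400,90)
    cr=cv2.resize(im[y0:y0+90,x0:x0+120],None,fx=sc,fy=sc,interpolation=2)
    def line(P,col):
        u=(proj(c,P)-[x0,y0]+.5)*sc-.5
        cv2.polylines(cr,[u.round().astype(int).reshape(-1,1,2)],False,col,1)
    line(Pp([(.05,0,0),(.195,0,0),(.191,0,-.0335)]),(255,0,255))
    th=np.linspace(0,6.3,40); 
    for rad in (.0135,.0205): line(RING+RR.apply(np.c_[rad*np.cos(th),rad*np.sin(th),0*th]),(0,255,0))
    cv2.imwrite('pics/pre_%s.png'%n,cr)
```

```text
[-0.00015146  0.00011622 -0.0007592 ] [-0.00097915  0.00161708 -0.00102423] [-0.05742231 -0.04192173 -0.94357813]
```

View pics/pre_top.png

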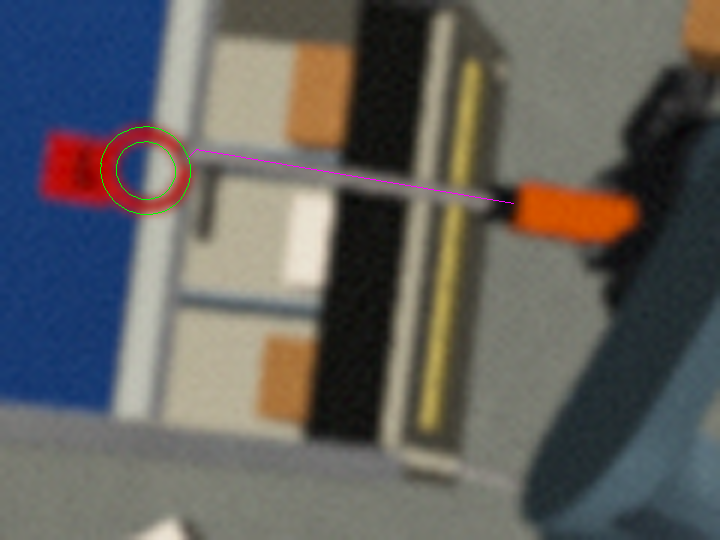

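View pics/pre_scene.png

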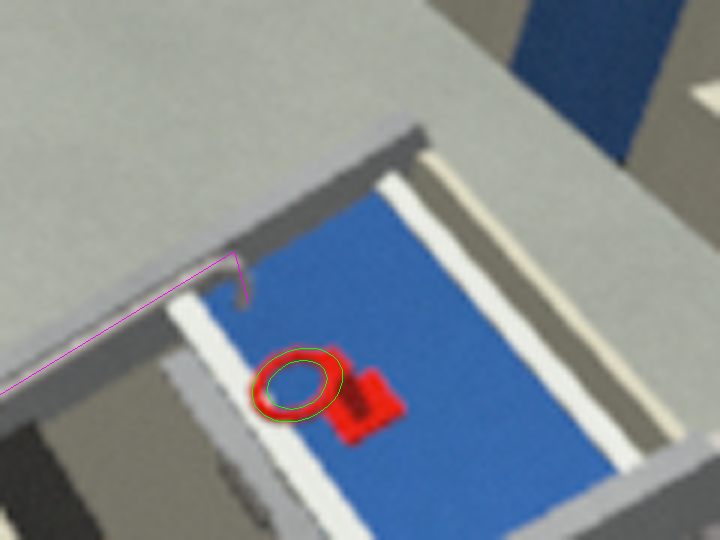

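Run:
```python
from h import *
t,Rt=tcp_for_prong([0,-.002,.05]);plan(t,Rt,6,0)
```

```text
0.02 0 0.37 0 0 0 0; 0.04 -0.01 0.92 0 0 0 0; 0.05 -0.01 1.2 0 0 0 0; 0.05 -0.01 1.19 0 0 -0.1 0; 0.04 -0.01 0.92 0 0 0 0; 0.02 -0.01 0.37 0 0 0 0
end [ 0.5593 -0.0047  0.2783] err [0. 0. 0.] 0.06
```

Call:
move_arm --rows "0.02 0 0.37 0 0 0 0; 0.04 -0.01 0.92 0 0 0 0; 0.05 -0.01 1.2 0 0 0 0; 0.05 -0.01 1.19 0 0 0 0; 0.04 -0.01 0.92 0 0 0 0; 0.02 -0.01 0.37 0 0 0 0; 0 0 0 0 0 0 0"

```text
time_s: 9.55
eef_pos: [0.559, -0.0038, 0.2775]
eef_rot: [-0.259, 0.965, -0.047, 0.011]
wrist_force: [-0.7, 0.1, -1.8]
opening: 0.242
```

```bash
cat > ov.py <<'E'
from h import *
import sys
def ov(tag,ring,extra=None):
  p,r=cur()
  for n in ['top','scene']:
    c=cam(n)
    im=c['color'].copy()
    Pp=lambda q: r.apply(np.array([[-a[1],-a[0],-a[2]] for a in q])+G)+p
    sc=6; x0,y0=(165,150) if n=='top' else (400,90)
    cr=cv2.resize(im[y0:y0+90,x0:x0+120],None,fx=sc,fy=sc,interpolation=2)
    def line(P,col):
        u=(proj(c,P)-[x0,y0]+.5)*sc-.5
        cv2.polylines(cr,[u.round().astype(int).reshape(-1,1,2)],False,col,1)
    line(Pp([(.05,0,0),(.195,0,0),(.191,0,-.0335)]),(255,0,255))
    th=np.linspace(0,6.3,40)
    for rad in (.0135,.0205): line(ring+RR.apply(np.c_[rad*np.cos(th),rad*np.sin(th),0*th]),(0,255,0))
    cv2.imwrite('pics/%s_%s.png'%(tag,n),cr)
  tip=Pp([(.191,0,-.0335)])[0]; print('tip in ring',RR.inv().apply(tip-ring).round(4),ctrl.get_obs()['wrist_force'].__array__().round(2) if hasattr(ctrl.get_obs()['wrist_force'],'__array__') else ctrl.get_obs()['wrist_force'])
if __name__=='__main__':
  ov(sys.argv[1],RING-RR.apply([float(sys.argv[2]),0,0]))
E
python3 ov.py b 0
```

```text
tip in ring [-0.0035 -0.0017  0.0157] [ 0.45 -0.13 -1.92]
```

View pics/b_top.png

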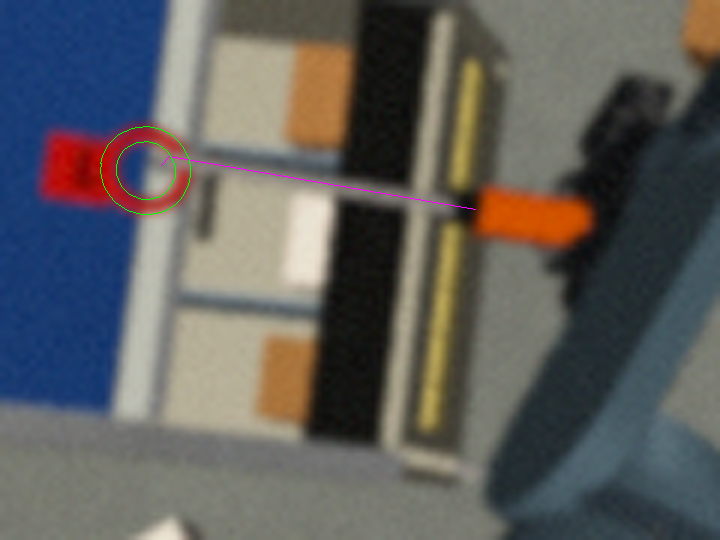

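View pics/b_scene.png

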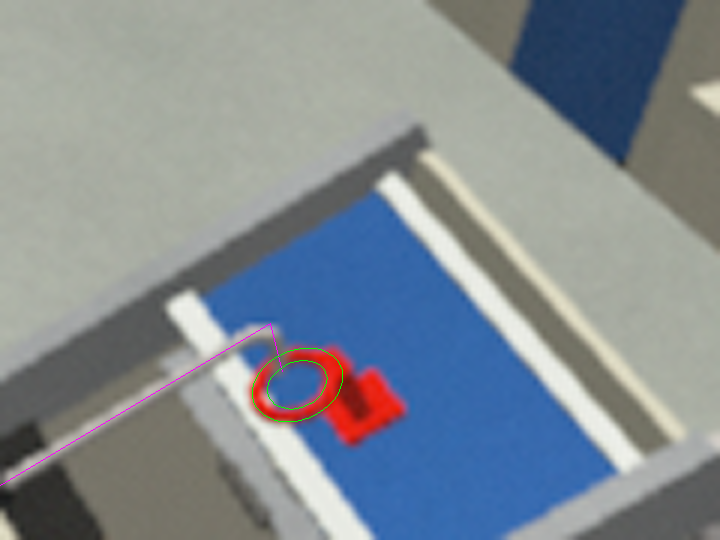

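Run:
```python
from h import *
t,Rt=tcp_for_prong([0,-.003,.0105]);plan(t,Rt,12,0)
```

```text
0 0 0.08 0 0 0 0; 0.01 0 0.21 0 0 0 0; 0 0.01 0.33 0 0 0 0; 0.01 0 0.4 0 0 0 0; 0.01 0.01 0.47 0 0 0 0; 0.01 0 0.49 0 0 0 0; 0.01 0.01 0.49 0 0 0 0; 0.01 0.01 0.46 0 0 0 0; 0.01 0 0.41 0 0 0 0; 0.01 0 0.32 0 0 0 0; 0 0.01 0.22 -0.1 0 0 0; 0.01 0 0.07 0 0 0 0
end [0.5622 0.0148 0.2441] err [ 0. -0.  0.] 0.08
```

Call:
move_arm --rows "0 0 0.08 0 0 0 0; 0.01 0 0.21 0 0 0 0; 0 0.01 0.33 0 0 0 0; 0.01 0 0.4 0 0 0 0; 0.01 0.01 0.47 0 0 0 0; 0.01 0 0.49 0 0 0 0"

```text
time_s: 10.25
eef_pos: [0.5606, 0.0055, 0.2606]
eef_rot: [-0.259, 0.965, -0.048, 0.012]
wrist_force: [0.6, -0.2, -1.3]
opening: 0.25
```

Call:
move_arm --rows "0.01 0.01 0.49 0 0 0 0; 0.01 0.01 0.46 0 0 0 0; 0.01 0 0.41 0 0 0 0; 0.01 0 0.32 0 0 0 0; 0 0.01 0.22 0 0 0 0; 0.01 0 0.07 0 0 0 0; 0 0 0 0 0 0 0; 0 0 0 0 0 0 0"

```text
time_s: 11.05
eef_pos: [0.5621, 0.0147, 0.244]
eef_rot: [-0.259, 0.965, -0.048, 0.012]
wrist_force: [0.3, -0.6, -1.4]
opening: 0.246
```

```bash
python3 ov.py c 0
```

```text
tip in ring [-0.004  -0.0031 -0.0228] [ 0.26  0.71 -1.26]
```

View pics/c_top.png

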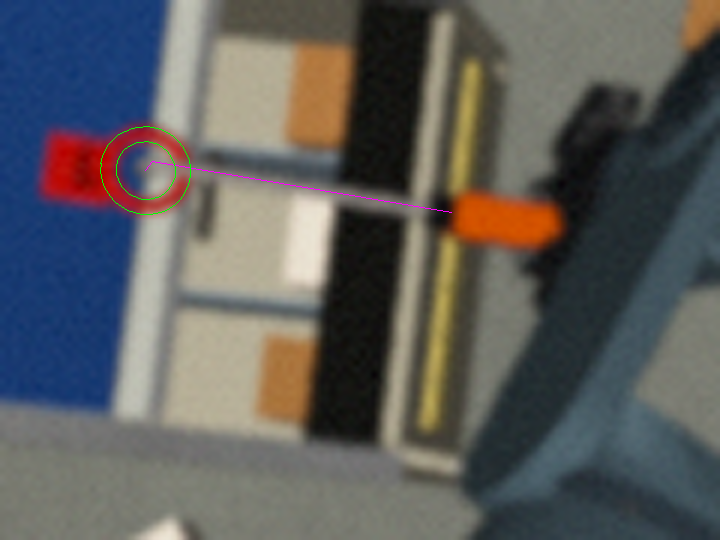

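View pics/c_scene.png

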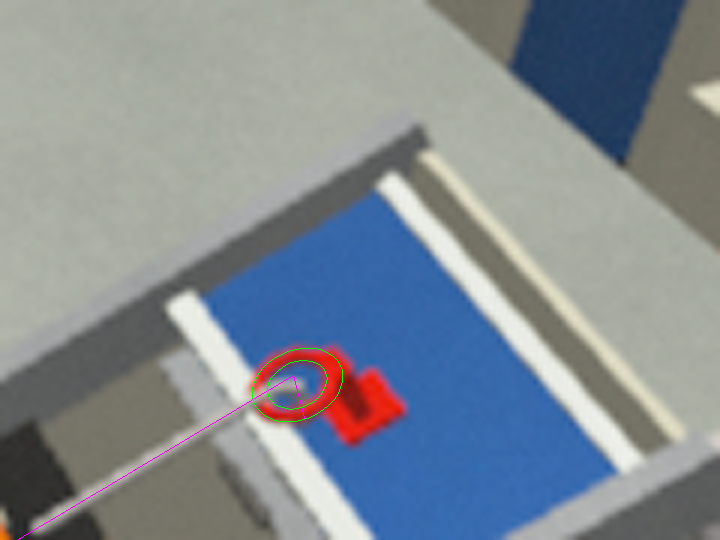

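Call:
move_arm --rows "0 0.2 0 0 0 0 0; 0 0.3 0 0 0 0 0; 0 0.3 0 0 0 0 0; 0 0.2 0 0 0 0 0; 0 0.2 0 0 0 0 0; 0 0.2 0 0 0 0 0; 0 0.3 0 0 0 0 0; 0 0.3 0 0 0 0 0; 0 0.3 0 0 0 0 0; 0 0.3 0 0 0 0 0; 0 0.2 0 0 0 0 0; 0 0 0 0 0 0 0"

```text
time_s: 12.35
eef_pos: [0.5596, -0.0097, 0.2296]
eef_rot: [-0.259, 0.965, -0.048, 0.012]
wrist_force: [-0.6, 1.3, 1.6]
opening: 0.25
```

```bash
cat > st.py <<'E'
from h import *
o=ctrl.get_obs();p,r=cur()
pr=r.apply(np.array([0,-.195,0])+G)+p
f=RR.inv().apply(o['wrist_force'])
print('prong in ring0 mm',(RR.inv().apply(pr-RING)*1e3).round(1),'force ring frame',f.round(1),'torque',np.round(o['torque'],2),'t',o['time_s'],'q',np.round(o['q'],2))
E
python3 st.py; python3 ov.py d .02
```

```text
prong in ring0 mm [-28.6  -3.   10.5] force ring frame [1.8 0.7 0.8] torque [ 0.36 -0.1   0.1 ] t 12.35 q [-0.45  0.28  1.73  0.5   1.37 -0.51]
tip in ring [-0.0125 -0.003  -0.023 ] [-1.14  0.84  1.09]
```

View pics/d_top.png

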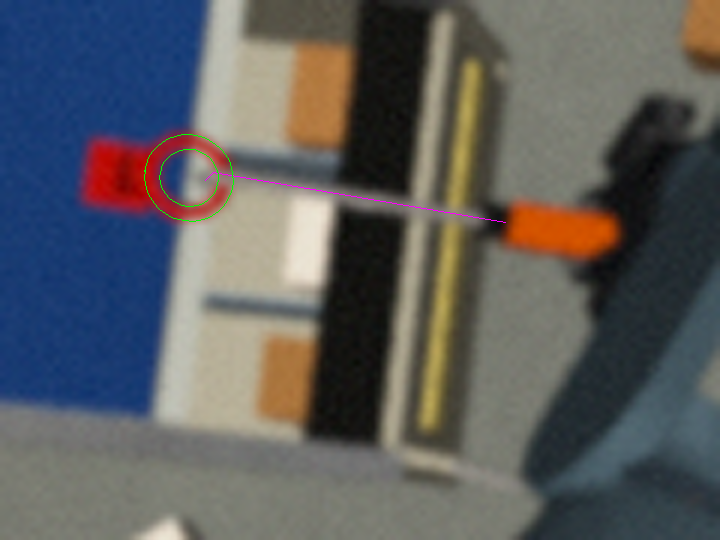

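View pics/d_scene.png

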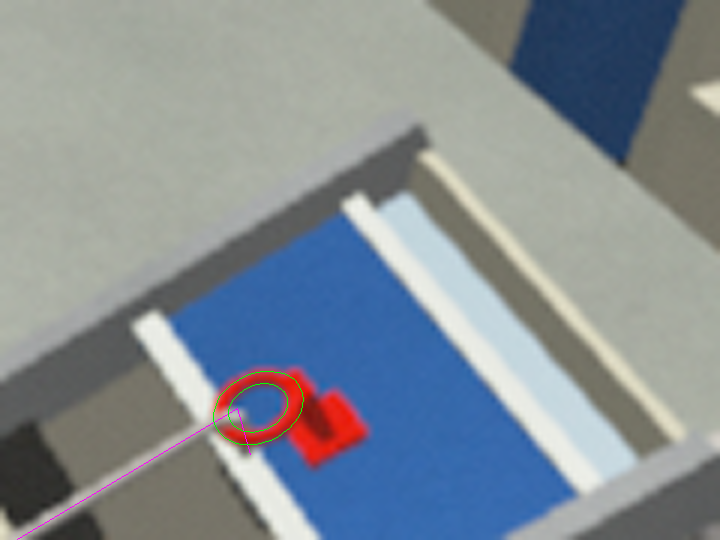

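Call:
move_arm --rows "0 0.2 0 0 0 0 0; 0 0.3 0 0 0 0 0; 0 0.3 0 0 0 0 0; 0 0.3 0 0 0 0 0; 0 0.3 0 0 0 0 0; 0 0.3 0 0 0 0 0; 0 0.3 0 0 0 0 0; 0 0.3 0 0 0 0 0; 0 0.3 0 0 0 0 0; 0 0.3 0 0 0 0 0; 0 0.3 0 0 0 0 0; 0 0.3 0 0 0 0 0; 0 0.3 0 0 0 0 0; 0 0.3 0 0 0 0 0; 0 0.3 0 0 0 0 0; 0 0.2 0 0 0 0 0; 0 0.2 0 0 0 0 0; 0 0.1 0 0 0 0 0; 0 0 0 0 0 0 0"

```text
time_s: 14.35
eef_pos: [0.5554, -0.0517, 0.2051]
eef_rot: [-0.259, 0.965, -0.048, 0.012]
wrist_force: [0.4, 1.7, 2.0]
opening: 0.246
```

```bash
python3 st.py; python3 ov.py e .068
```

```text
prong in ring0 mm [-77.3  -2.9  10.4] force ring frame [ 2.5 -0.3  0.9] torque [ 0.5  -0.06 -0.06] t 14.35 q [-0.52  0.32  1.72  0.49  1.36 -0.59]
tip in ring [-0.0133 -0.0029 -0.0231] [0.12 0.75 2.02]
```

View pics/e_top.png

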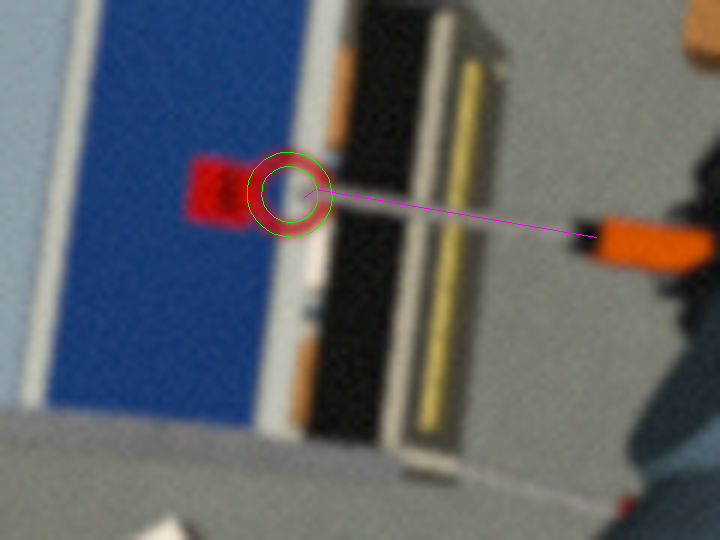

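View pics/e_scene.png

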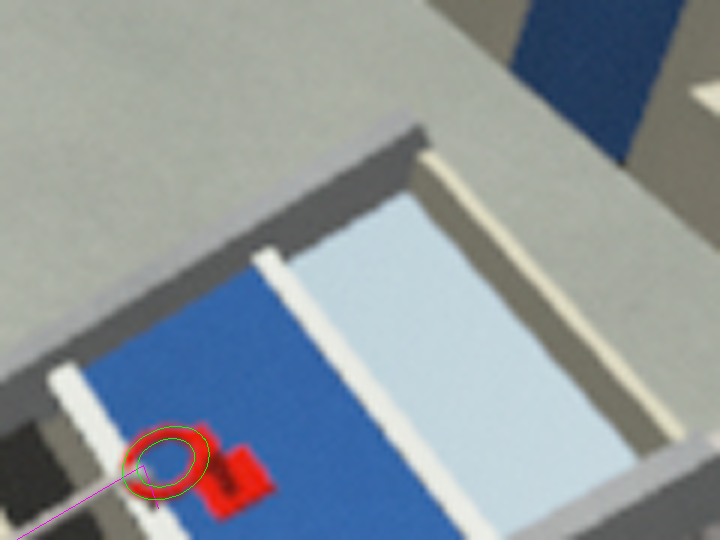

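Call:
move_arm --rows "0 0.2 0 0 0 0 0; 0 0.2 0 0 0 0 0; 0 0.2 0 0 0 0 0; 0 0.2 0 0 0 0 0; 0 0.2 0 0 0 0 0; 0 0.2 0 0 0 0 0; 0 0.1 0 0 0 0 0; 0 0.1 0 0 0 0 0; 0 0 0 0 0 0 0"

```text
time_s: 15.35
eef_pos: [0.5542, -0.0637, 0.1982]
eef_rot: [-0.259, 0.965, -0.048, 0.012]
wrist_force: [0.7, 2.2, 2.4]
opening: 0.247
```

Call:
move_arm --rows "0 0.1 0 0 0 0 0; 0 0.1 0 0 0 0 0; 0 0.1 0 0 0 0 0; 0 0.1 0 0 0 0 0"

```text
time_s: 15.75
eef_pos: [0.5539, -0.067, 0.1962]
eef_rot: [-0.259, 0.965, -0.047, 0.012]
wrist_force: [0.8, 2.5, 2.6]
opening: 0.25
```

Call:
move_arm --rows "0 0.1 0 0 0 0 0; 0 0.1 0 0 0 0 0; 0 0.1 0 0 0 0 0"

```text
time_s: 16.05
eef_pos: [0.5537, -0.0697, 0.1947]
eef_rot: [-0.259, 0.965, -0.048, 0.012]
wrist_force: [0.2, 3.2, 2.6]
opening: 0.252
```

```bash
python3 st.py
```

```text
prong in ring0 mm [-98.2  -2.9  10.5] force ring frame [4.1 0.1 0.7] torque [ 0.77 -0.09 -0.12] t 16.05 q [-0.55  0.35  1.71  0.48  1.35 -0.62]
```

Call:
move_arm --rows "0 0.1 0 0 0 0 0; 0 0.1 0 0 0 0 0; 0 0.1 0 0 0 0 0"

```text
time_s: 16.35
eef_pos: [0.5534, -0.0722, 0.1932]
eef_rot: [-0.259, 0.965, -0.048, 0.012]
wrist_force: [0.7, 2.9, 3.2]
opening: 0.25
```

Call:
move_arm --rows "0 0.1 0 0 0 0 0; 0 0.1 0 0 0 0 0"

```text
time_s: 16.55
eef_pos: [0.5532, -0.0739, 0.1922]
eef_rot: [-0.259, 0.965, -0.047, 0.012]
wrist_force: [1.0, 3.5, 2.8]
opening: 0.249
```

```bash
python3 st.py
```

```text
prong in ring0 mm [-103.1   -2.9   10.4] force ring frame [ 4.5 -0.6  0.6] torque [ 0.77 -0.05 -0.07] t 16.55 q [-0.55  0.35  1.71  0.48  1.35 -0.63]
```

Sash ≈ 93 mm, no catch yet.

Call:
move_arm --rows "0 0.1 0 0 0 0 0; 0 0.1 0 0 0 0 0"

```text
time_s: 16.75
eef_pos: [0.553, -0.075, 0.1915]
eef_rot: [-0.26, 0.964, -0.047, 0.012]
wrist_force: [0.5, 6.5, 5.5]
opening: 0.253
```

Call:
move_arm --rows "0 0.1 0 0 0 0 0; 0 0.1 0 0 0 0 0"

```text
time_s: 16.95
eef_pos: [0.5529, -0.0755, 0.1909]
eef_rot: [-0.261, 0.964, -0.047, 0.012]
wrist_force: [0.9, 13.7, 8.3]
opening: 0.249
```

Call:
move_arm --rows "0 0.1 0 0 0 0 0; 0 0.1 0 0 0 0 0"

```text
time_s: 17.15
eef_pos: [0.5529, -0.0761, 0.1903]
eef_rot: [-0.262, 0.964, -0.047, 0.012]
wrist_force: [1.9, 18.0, 10.3]
opening: 0.25
```

```bash
python3 st.py
```

```text
prong in ring0 mm [-105.6   -2.5   11.2] force ring frame [20.8 -0.1 -0.1] torque [ 3.17 -0.4  -0.12] t 17.15 q [-0.56  0.36  1.71  0.48  1.36 -0.64]
```

```bash
python3 ov.py f .0956; python3 st.py
```

```text
tip in ring [-0.0137 -0.0024 -0.0223] [ 1.92 13.64  8.15]
prong in ring0 mm [-106.1   -2.5   11. ] force ring frame [16.  -0.6  0.2] torque [ 2.57 -0.24 -0.05] t 17.25 q [-0.56  0.36  1.71  0.48  1.36 -0.64]
```

View pics/f_top.png

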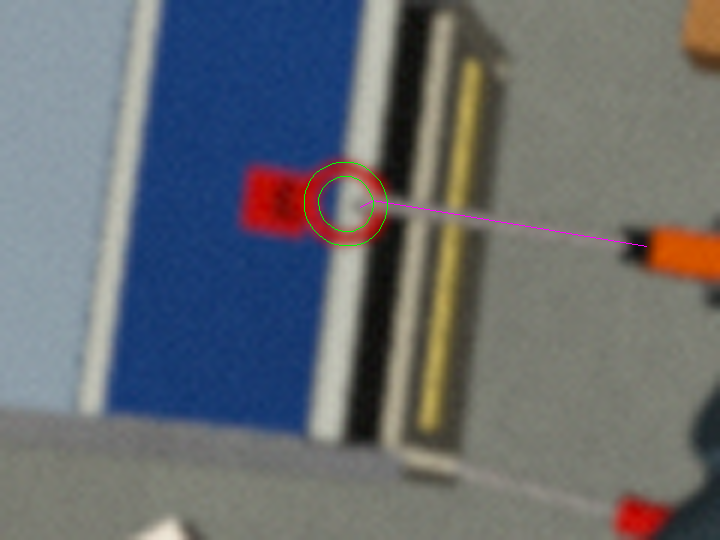

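View pics/f_scene.png

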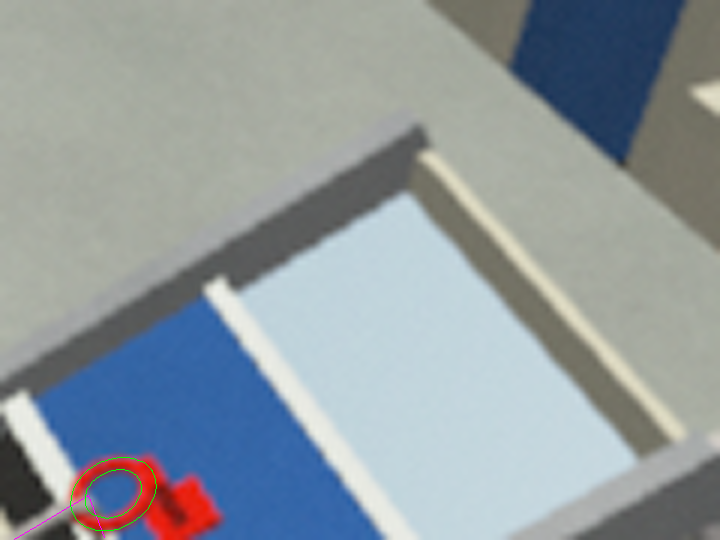

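Call:
move_arm --rows "0 0 0 0 0 0 0"

```text
time_s: 17.35
eef_pos: [0.5528, -0.0765, 0.1901]
eef_rot: [-0.262, 0.964, -0.047, 0.012]
wrist_force: [1.7, 13.4, 8.8]
opening: 0.25
```

Call:
move_arm --rows "0 0 0 0 0 0 0; 0 0 0 0 0 0 0"

```text
time_s: 17.55
eef_pos: [0.5528, -0.0765, 0.1901]
eef_rot: [-0.262, 0.964, -0.047, 0.012]
wrist_force: [0.6, 14.2, 8.8]
opening: 0.25
```

```bash
python3 st.py
```

```text
prong in ring0 mm [-106.2   -2.4   11. ] force ring frame [16.7  0.8  0.5] torque [ 2.6  -0.25 -0.04] t 17.55 q [-0.56  0.36  1.71  0.48  1.36 -0.64]
```

Call:
move_arm --rows "0 0.1 0 0 0 0 0; 0 0 0 0 0 0 0"

```text
time_s: 17.75
eef_pos: [0.5527, -0.078, 0.1894]
eef_rot: [-0.261, 0.964, -0.047, 0.012]
wrist_force: [0.9, 10.5, 7.2]
opening: 0.25
```

```bash
python3 st.py
```

```text
prong in ring0 mm [-107.9   -2.5   10.8] force ring frame [12.8  0.1  0.9] torque [ 2.21 -0.22  0.05] t 17.75 q [-0.56  0.36  1.71  0.48  1.36 -0.64]
```

Call:
move_arm --rows "0 0.1 0 0 0 0 0; 0 0 0 0 0 0 0"

```text
time_s: 17.95
eef_pos: [0.5525, -0.0799, 0.1885]
eef_rot: [-0.26, 0.964, -0.047, 0.012]
wrist_force: [0.3, 6.7, 5.1]
opening: 0.253
```

```bash
python3 st.py
```

```text
prong in ring0 mm [-110.1   -2.6   10.6] force ring frame [8.3 0.3 1.1] torque [ 1.48 -0.09  0.1 ] t 17.95 q [-0.56  0.36  1.71  0.48  1.35 -0.64]
```

Call:
move_arm --rows "0 0.1 0 0 0 0 0; 0 0 0 0 0 0 0"

```text
time_s: 18.15
eef_pos: [0.5524, -0.0812, 0.1879]
eef_rot: [-0.26, 0.964, -0.047, 0.012]
wrist_force: [-0.3, 5.2, 5.0]
opening: 0.247
```

```bash
python3 st.py
```

```text
prong in ring0 mm [-111.5   -2.7   10.6] force ring frame [7.  0.8 1.8] torque [ 1.39 -0.12  0.13] t 18.15 q [-0.57  0.36  1.71  0.48  1.35 -0.64]
```

Call:
move_arm --rows "0 0.1 0 0 0 0 0; 0 0 0 0 0 0 0"

```text
time_s: 18.35
eef_pos: [0.5523, -0.0813, 0.1876]
eef_rot: [-0.261, 0.964, -0.047, 0.012]
wrist_force: [0.6, 8.9, 5.4]
opening: 0.252
```

```bash
python3 st.py
```

```text
prong in ring0 mm [-111.7   -2.6   10.7] force ring frame [10.4  0.3  0.2] torque [ 1.89 -0.22  0.06] t 18.35 q [-0.57  0.36  1.71  0.48  1.35 -0.64]
```

Call:
move_arm --rows "0 -0.1 0 0 0 0 0; 0 -0.2 0 0 0 0 0; 0 -0.2 0 0 0 0 0; 0 -0.2 0 0 0 0 0; 0 0 0 0 0 0 0"

```text
time_s: 18.85
eef_pos: [0.5528, -0.0767, 0.1904]
eef_rot: [-0.259, 0.965, -0.048, 0.012]
wrist_force: [0.6, 0.3, -1.6]
opening: 0.25
```

```bash
python3 st.py;python3 ov.py g .1016
```

```text
prong in ring0 mm [-106.5   -2.8   10.1] force ring frame [-0.5 -0.6 -1.6] torque [-0.39  0.06  0.01] t 18.85 q [-0.56  0.36  1.71  0.48  1.35 -0.63]
tip in ring [-0.0089 -0.0027 -0.0234] [-0.14 -0.12 -1.38]
```

View pics/g_top.png

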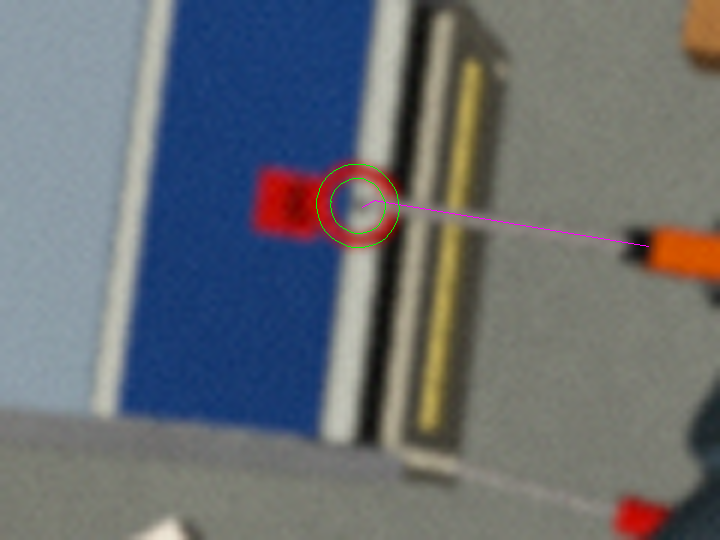

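View pics/g_scene.png

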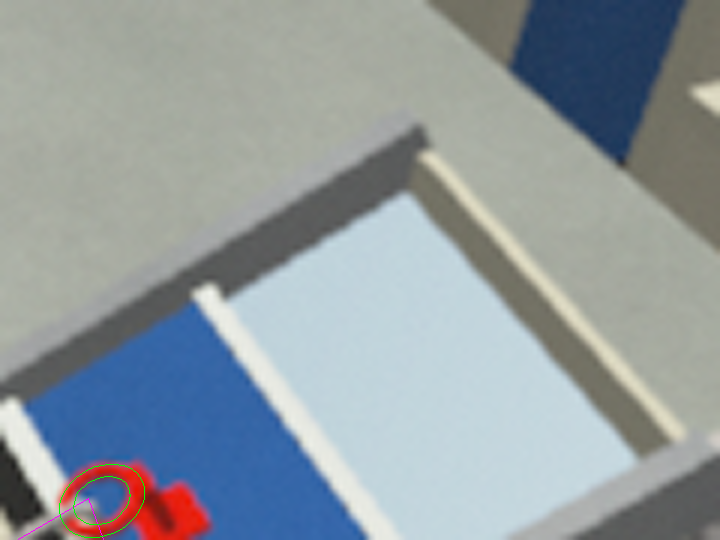

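Call:
move_arm --rows "0 -0.2 0 0 0 0 0; 0 -0.2 0 0 0 0 0; 0 0 -0.2 0 0 0 0; 0 0 -0.5 0 0 0 0; 0 0 -0.6 0 0 0 0; 0 0 -0.6 0 0 0 0; 0 0 -0.6 0 0 0 0; 0 0 -0.6 0 0 0 0; 0 0 -0.8 0 0 0 0; 0 0 -1.2 0 0 0 0; 0 0 -1.5 0 0 0 0; 0 0 -1.5 0 0 0 0; 0 0 -1.5 0 0 0 0; 0 0 -0.8 0 0 0 0; 0 0 0 0 0 0 0"

```text
time_s: 20.45
eef_pos: [0.5488, -0.126, 0.2843]
eef_rot: [-0.258, 0.965, -0.048, 0.013]
wrist_force: [-0.1, 0.2, -2.4]
opening: 0.247
```

```bash
python3 st.py;python3 ov.py i .1016
python3 - <<'E'
from h import *
p,r=cur();print(p)
plan(np.array([.4797,-.2457,.2454]),toolR(REST[2]),18,0)
E
```

```text
prong in ring0 mm [-102.4   -3.6  116. ] force ring frame [-1.   0.1 -2.2] torque [-0.37  0.07 -0.05] t 20.45 q [-0.63  0.27  1.61  0.44  1.55 -0.61]
tip in ring [-0.0048 -0.0037  0.0825] [-0.84 -0.34 -1.6 ]
[ 0.54823257 -0.12488535  0.28263383]
-0.05 0.11 -0.03 -0.3 0.1 0.4 0; -0.14 0.33 -0.08 -0.7 0.3 1.2 0; -0.21 0.52 -0.11 -1.1 0.5 1.8 0; -0.25 0.69 -0.15 -1.5 0.7 2.4 0; -0.26 0.85 -0.15 -1.7 0.8 2.9 0; -0.25 0.97 -0.14 -2 0.8 3.3 0; -0.2 1.08 -0.13 -2.2 1 3.6 0; -0.15 1.15 -0.09 -2.3 1 3.7 0; -0.06 1.19 -0.05 -2.3 1.1 3.8 0; 0.01 1.2 0 -2.4 1 3.9 0; 0.09 1.16 0.05 -2.3 1 3.7 0; 0.16 1.09 0.09 -2.1 1 3.6 0; 0.2 0.98 0.12 -2 0.9 3.2 0; 0.23 0.86 0.14 -1.8 0.7 2.9 0; 0.22 0.7 0.15 -1.5 0.7 2.4 0; 0.19 0.53 0.12 -1.1 0.5 1.9 0; 0.13 0.32 0.09 -0.7 0.3 1.2 0; 0.05 0.12 0.03 -0.3 0.1 0.4 0
end [ 0.4797 -0.2457  0.2454] err [-0. -0.  0.] 0.04
```

View pics/i_top.png

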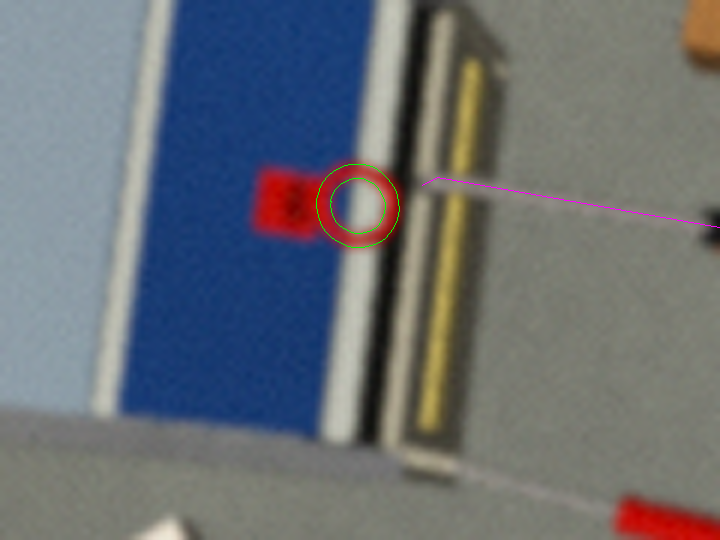

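View pics/i_scene.png

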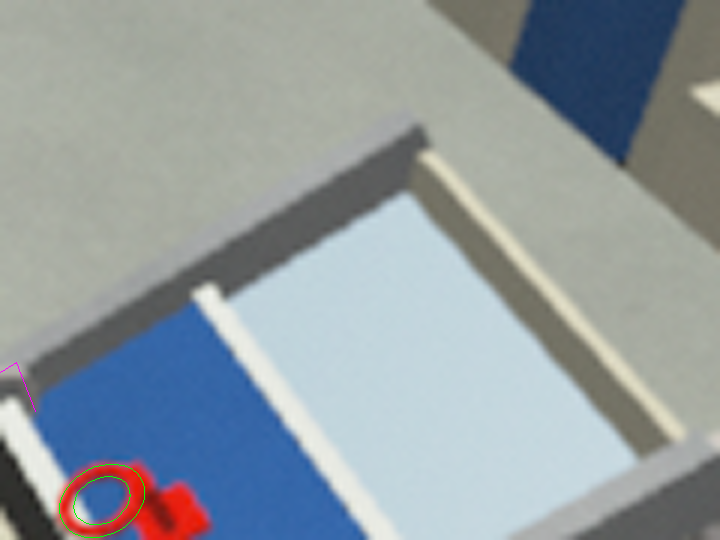

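Call:
move_arm --rows "-0.05 0.11 -0.03 -0.3 0.1 0.4 0; -0.14 0.33 -0.08 -0.7 0.3 1.2 0; -0.21 0.52 -0.11 -1.1 0.5 1.8 0; -0.25 0.69 -0.15 -1.5 0.7 2.4 0; -0.26 0.85 -0.15 -1.7 0.8 2.9 0; -0.25 0.97 -0.14 -2 0.8 3.3 0; -0.2 1.08 -0.13 -2.2 1 3.6 0; -0.15 1.15 -0.09 -2.3 1 3.7 0; -0.06 1.19 -0.05 -2.3 1.1 3.8 0; 0.01 1.2 0 -2.4 1 3.9 0; 0.09 1.16 0.05 -2.3 1 3.7 0; 0.16 1.09 0.09 -2.1 1 3.6 0; 0.2 0.98 0.12 -2 0.9 3.2 0; 0.23 0.86 0.14 -1.8 0.7 2.9 0; 0.22 0.7 0.15 -1.5 0.7 2.4 0; 0.19 0.53 0.12 -1.1 0.5 1.9 0; 0.13 0.32 0.09 -0.7 0.3 1.2 0; 0.05 0.12 0.03 -0.3 0.1 0.4 0; 0 0 0 0 0 0 0"

```text
time_s: 22.45
eef_pos: [0.4798, -0.2457, 0.2455]
eef_rot: [0.0, 0.895, -0.447, -0.0]
wrist_force: [0.0, 0.1, 0.1]
opening: 0.251
```

```bash
cat > ov2.py <<'E'
from h import *
import sys
p,r=cur();print(p,(r.inv()*toolR(REST[2])).as_rotvec())
Pp=lambda q: r.apply(np.array([[-a[1],-a[0],-a[2]] for a in q])+G)+p
for n in ['top','scene']:
    c=cam(n); x0,y0,w,h=(295,160,80,85) if n=='top' else (250,180,110,90); sc=7
    cr=cv2.resize(c['color'][y0:y0+h,x0:x0+w],None,fx=sc,fy=sc,interpolation=2)
    def line(P,col):
        u=(proj(c,P)-[x0,y0]+.5)*sc-.5
        cv2.polylines(cr,[u.round().astype(int).reshape(-1,1,2)],False,col,1)
    line(Pp([(.05,0,0),(.195,0,0),(.191,0,-.0335)]),(255,0,255))
    line(R.from_euler('z',REST[2]).apply([(-.048,0,.049),(.14,0,.0585)])+[REST[0],REST[1],0],(0,255,0))
    cv2.imwrite('pics/%s_%s.png'%(sys.argv[1],n),cr)
E
python3 ov2.py j
```

```text
[ 0.47976338 -0.24569272  0.24549782] [ 0.00023716  0.00030783 -0.00035389]
```

View pics/j_top.png

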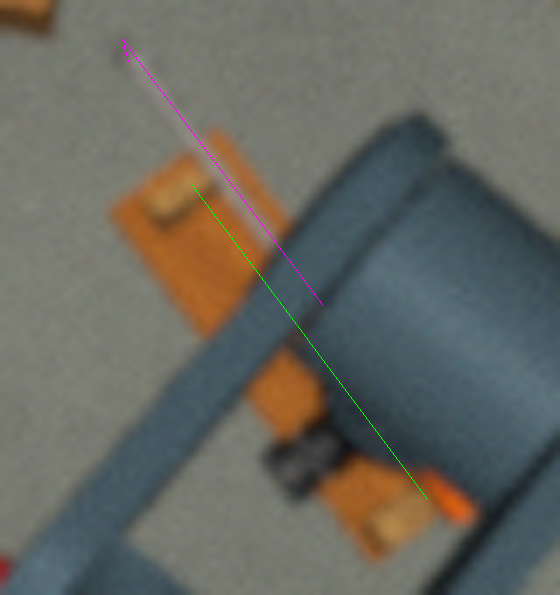

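View pics/j_scene.png

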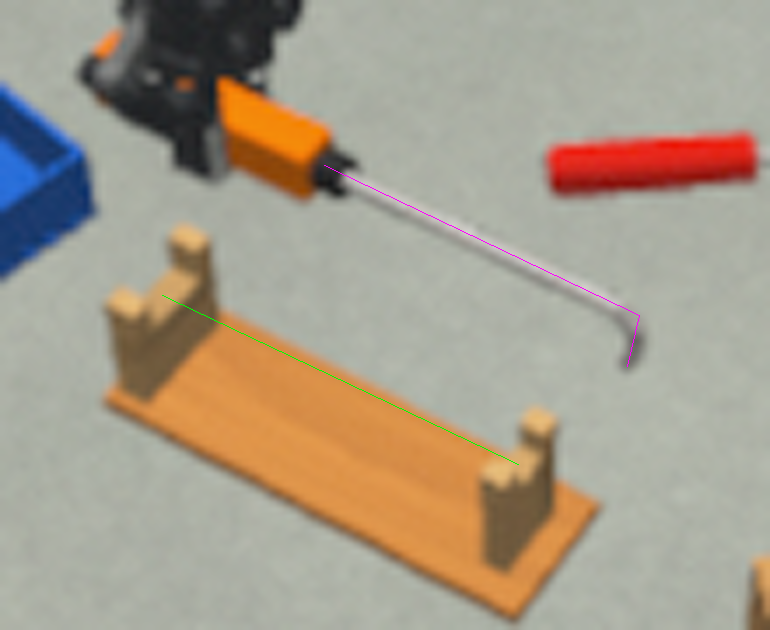

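Call:
move_arm --rows "0 0 0.5 0 0 0 0; 0 0 1.2 0 0 0 0; 0 0 1.7 0 0 0 0; 0 0 1.8 0 0 0 0; 0 0 1.8 0 0 0 0; 0 0 1.7 0 0 0 0; 0 0 1.3 0 0 0 0; 0 0 1 0 0 0 0; 0 0 0.6 0 0 0 0; 0 0 0.4 0 0 0 0; 0 0 0.3 0 0 0 0; 0 0 0.2 0 0 0 0; 0 0 0 0 0 0 0"

```text
time_s: 23.85
eef_pos: [0.4799, -0.2458, 0.1207]
eef_rot: [0.0, 0.895, -0.447, 0.0]
wrist_force: [0.2, -0.1, -1.0]
opening: 0.254
```

```bash
python3 - <<'E'
from h import *
p,r=cur();o=ctrl.get_obs();print(p,o['wrist_force'],o['torque'],o['opening'],(r.inv()*toolR(REST[2])).as_rotvec())
E
python3 ov2.py k
```

```text
[ 0.47991184 -0.24579837  0.12074683] [ 0.15722156 -0.07715749 -1.0365869 ] [-0.00600761  0.03806582  0.04323856] 0.25412345490788313 [ 0.00018278 -0.00020192 -0.0001356 ]
[ 0.47991184 -0.24579837  0.12074683] [ 0.00018278 -0.00020192 -0.0001356 ]
```

View pics/k_scene.png

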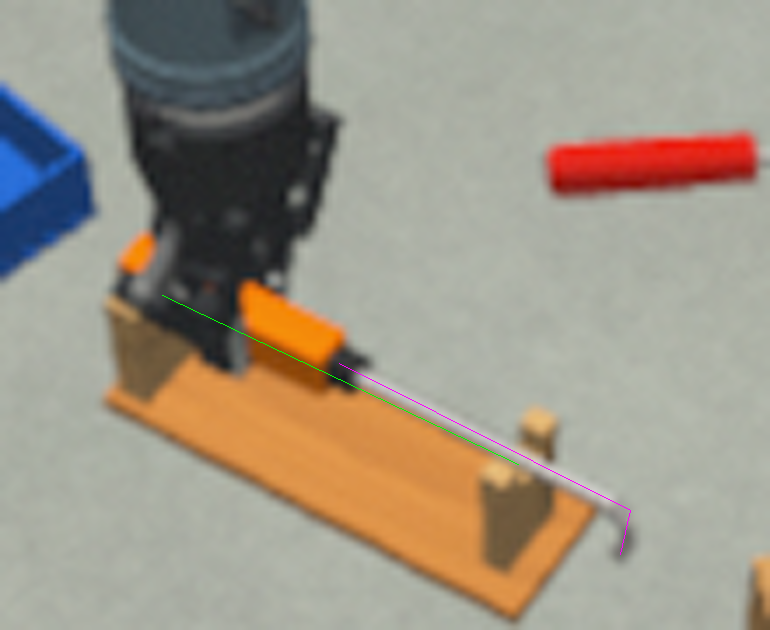

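Call:
move_arm --rows "0 0 0.2 0 0 0 0; 0 0 0.1 0 0 0 0; 0 0 0 0 0 0 0"

```text
time_s: 24.25
eef_pos: [0.4797, -0.2456, 0.1174]
eef_rot: [0.0, 0.895, -0.447, -0.0]
wrist_force: [-1.0, 0.1, -2.0]
opening: 0.246
```

Call:
move_arm --rows "0 0 0.1 0 0 0 0; 0 0 0.1 0 0 0 0; 0 0 0 0 0 0 0"

```text
time_s: 24.55
eef_pos: [0.4798, -0.2457, 0.1155]
eef_rot: [0.0, 0.895, -0.447, -0.0]
wrist_force: [0.2, -0.1, -1.7]
opening: 0.247
```

Call:
move_arm --rows "0 0 0.1 0 0 0 0; 0 0 0 0 0 0 0"

```text
time_s: 24.75
eef_pos: [0.4799, -0.2458, 0.1154]
eef_rot: [0.0, 0.895, -0.447, -0.0]
wrist_force: [-2.7, 2.1, 6.9]
opening: 0.247
```

```bash
python3 ov2.py l
```

```text
[ 0.47989793 -0.24578442  0.11543461] [ 0.00037418  0.00023693 -0.00010532]
```

View pics/l_scene.png

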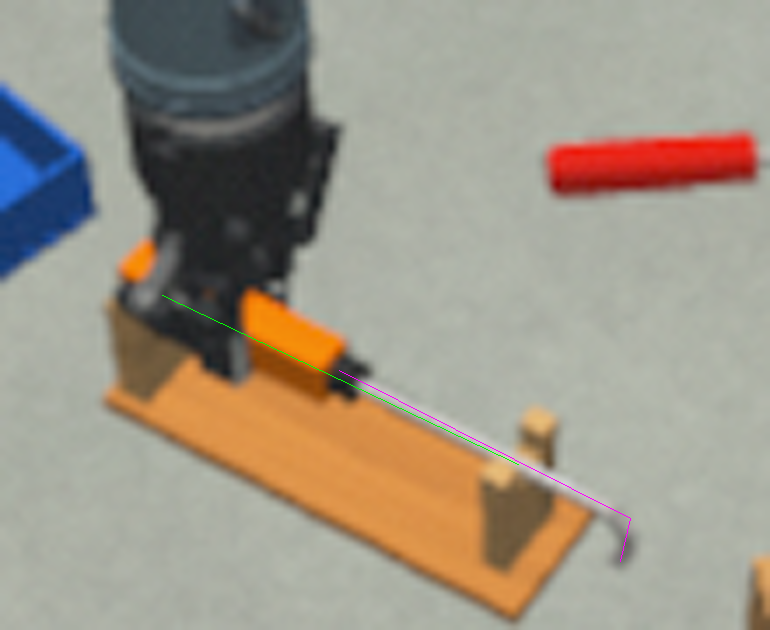

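Call:
move_arm --rows "0 0 0 0 0 0 0.3; 0 0 0 0 0 0 0.4; 0 0 0 0 0 0 0.6; 0 0 0 0 0 0 0.8; 0 0 0 0 0 0 1; 0 0 0 0 0 0 1; 0 0 0 0 0 0 1; 0 0 0 0 0 0 1"

```text
time_s: 25.65
eef_pos: [0.4798, -0.2457, 0.1146]
eef_rot: [0.0, 0.895, -0.447, -0.0]
wrist_force: [0.1, 0.1, 0.6]
opening: 1.001
```

Call:
move_arm --rows "0 0 -0.5 0 0 0 1; 0 0 -1 0 0 0 1; 0 0 -1.5 0 0 0 1; 0 0 -1.5 0 0 0 1; 0 0 -2 0 0 0 1; 0 0 -2 0 0 0 1; 0 0 -1.5 0 0 0 1; 0 0 -0.5 0 0 0 1; 0 0 0 0 0 0 1"

```text
time_s: 26.55
eef_pos: [0.4803, -0.2461, 0.2213]
eef_rot: [0.0, 0.895, -0.447, 0.001]
wrist_force: [0.4, -1.0, 0.6]
opening: 0.999
```

Run:
```python
from h import *
p,r=cur();print(p)
c=cam('wrist'); im=c['color'].copy()
def P(q): return R.from_euler('z',REST[2]).apply(np.array(q))+[REST[0],REST[1],0]
def poly(qs,col):
    u=proj(c,P(qs)).astype(int); cv2.polylines(im,[u.reshape(-1,1,2)],True,col,1)
poly([(.16,.035,.008),(.16,-.035,.008),(-.06,-.035,.008),(-.06,.035,.008)],(0,255,0))
poly([(.05,.011,.075),(.05,-.011,.075),(-.06,-.011,.075),(-.06,.011,.075)],(255,0,0))
poly([(.05,0,.0655),(.19,0,.0655)],(255,0,255))
cv2.imwrite('pics/w3.png',im)
s=cam('scene'); cv2.imwrite('pics/s9.png',cv2.resize(s['color'][80:300,120:540],None,fx=1.9,fy=1.9,interpolation=2))
cv2.imwrite('pics/s9b.png',cv2.resize(s['color'][205:275,255:350],None,fx=8,fy=8,interpolation=2))
```

```text
[ 0.480344   -0.24612659  0.22129223]
```

View pics/w3.png

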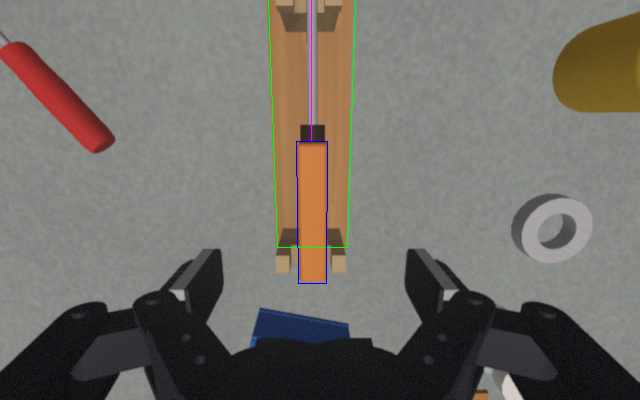

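View pics/s9.png

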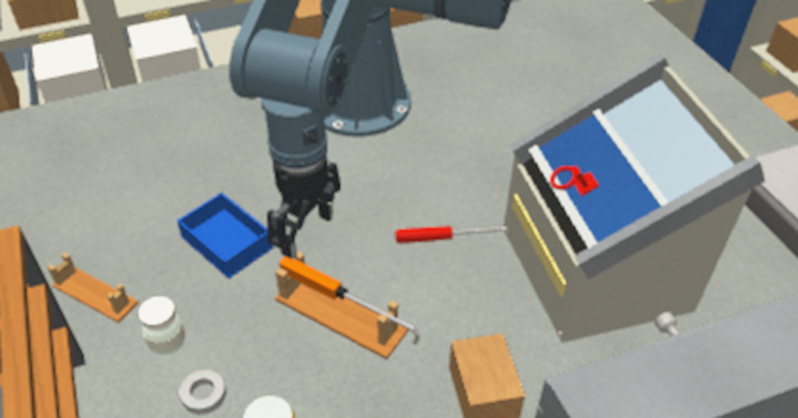

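View pics/s9b.png

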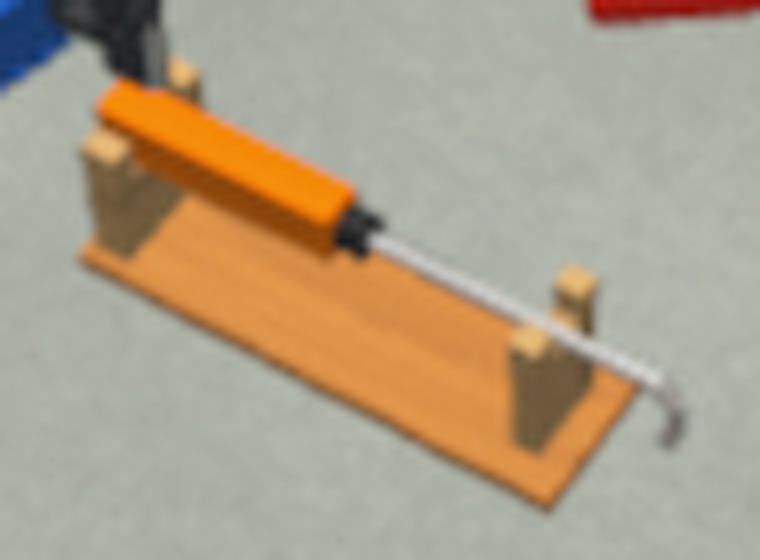

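```bash
python3 -c "
from bench import ctrl
print(ctrl.hand_in())"
```

```text
the job is handed in; nothing more can be done
None
```

The sash is shut in its catch, and the hook pole is back in its rest as I found it. I handed the job in at about 26.7 s of the 72 s allowed.

- **Pulling the sash:** The hook went into the ring without touching it. I drew the sash down in steps that ended at 1 mm per row. The catch gave way after a peak of about 21 N, against the 30 N limit. The sash then came up against its hard stop at about 0.102 m of travel.
- **Sash check:** When I backed the hook off, the pulling force fell to about zero and the sash did not move. It was still shut in the last camera pictures.
- **Pole check:** After release, the pole in the wrist picture lies on the outline of its original place to within about 1–2 mm. The scene picture shows it in both notches, hook down and over the same end.
- **Other checks:** Nothing else on the bench looked moved in the last scene picture. The gripper is open, about 10 cm above the pole and touching nothing.

**One disagreement:** In both fixed cameras, the held rod sat about 1–3 mm from where I computed it. I allowed for this sideways when putting the hook in the ring, and no check failed. The hand-in gives no verdict, so I can't confirm how it was judged.

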